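# Pack the steel container and press the lid home

## Task

Lift the little steel container by its handle and stand it upright in the yellow sandwich box. Then take the loose lid from the sloped stand by its handle, lay it handle up in the mouth of the box, and press it down until both ends sit fully home, level and flush with the rim. Leave the other things where they are.

Things in the scene. Friction and masses are not known exactly. Their poses are not given: they have to be found in the camera images.
- turntable: Round bamboo turntable, 380 mm across, top 30 mm above the bench; origin at its centre on the bench. Its bearing is stiff: it stays put unless pushed hard. It carries the box, the tin, the jar and the egg ring.
- box: Open yellow sandwich box fixed on the turntable, outside 117 (x) x 167 (y) x 76 mm high, walls 5 mm, mouth 107 x 157 mm, floor 4 mm thick. Origin at the centre of its underside, z up. A pale seal strip lies inside each short end. Free floor between the strips: 107 x 131 mm, 62 mm high under the seated lid. Seated, the lid panel's top is level with the rim, 76 mm above the underside.
- seal_a (a joint): How far (m, 0 to 0.006) the box's pale silicone seal strip at its +y end is pressed down. The strip runs along x, from y = 66 to 78 mm; its top starts 4 mm below the rim. It bears the lid's weight, so a lid just laid in stands 6 mm proud; pressed with about 5 N the strip sinks 6 mm and stays down.
- seal_b (a joint): The same for the seal strip at the box's -y end, y = -66 to -78 mm.
- stand: Bamboo drying stand on the bench whose 106 x 160 mm board slopes 30 degrees, facing down its own -x side, with a 6 mm lip at the low edge; it carries the lid. Origin on the bench below the board's middle; the board's middle is 55 mm high.
- lid: Loose off-white flat lid, panel 100 (x) x 150 (y) x 10 mm, 0.13 kg, with a yellow bar handle upright on its middle: 50 mm long along x, 14 mm thick along y, 24 mm high (its top 34 mm above the underside). Origin at the centre of the underside, z out of the handle side. Starts on the sloped stand, x pointing up the slope. Fits the box either way round, x along the box's x, 3.5 mm of play.
- lid_handle (a point): Middle of the lid's handle, 24 mm above the lid's underside.
- lid_end_a (a point): On the lid panel's top face, 65 mm from the middle along +y.
- lid_end_b (a point): On the lid panel's top face, 65 mm from the middle along -y.
- tin: Loose stainless mini container, round, 60 mm across and 30 mm high, 0.12 kg, with a bar handle bridging its top: bar 42 mm long along x, 9 mm thick along y, 9 mm high, its top 54 mm above the underside, free gap of 15 mm below the bar. Origin at the centre of the underside.
- tin_handle (a point): Middle of the tin's handle bar, 49.5 mm above the underside.
- jar: Bystander: small closed glass jar with a steel cap, 60 mm across, 75 mm high, on the turntable; origin under its centre.
- egg_ring: Bystander: red egg ring lying flat on the turntable, 84 mm across, 16 mm high, small tab at +x; origin under its centre.
- mug: Bystander: blue mug, 80 mm across, 90 mm high; origin under its centre.
- oil: Bystander: green glass oil bottle, 60 mm across, 200 mm high; origin under its centre.
- bowl: Bystander: white bowl, 130 mm across, 55 mm high; origin under its centre.
- spatula: Bystander: kitchen spatula lying flat on the bench.
Things that resemble listed ones, but are neither listed nor needed, are in the scene too. Of the things shaped like the lid, the white one is meant.

How it is judged:
On the way, in this order (a step that is already met when the one before it is completed fails the run):
1. the steel container stands upright on the floor of the yellow box, let go (x of tin in the frame of box between -0.026 and 0.026 m and y of tin in the frame of box between -0.05 and 0.05 m and z of tin in the frame of box between 0 and 0.01 m and angle between tin's own z axis and vertical below 0.15 rad and contact force between tin and the fingers below 0.05 N), for 0.2 s.
2. the lid is lifted off the stand (contact force between lid and stand below 0.02 N and distance of lid from where it was at the start of the episode above 0.04 m), for 0.2 s.
3. the lid lies handle up in the mouth of the box (horizontal distance between lid and box below 0.008 m and angle between the y axis of lid and the y axis of box, either way round below 0.08 rad and angle between lid's own z axis and vertical below 0.08 rad and z of lid in the frame of box below 0.0745 m), for 0.1 s.
At the end, for the whole second after the job is handed in: The container stands upright on the box floor under the lid; the lid lies handle up in the mouth, centred within 8 mm, in line within 0.08 rad, level within 0.03 rad, each end flush with the rim (at most 2.5 mm above, 3 mm below); both at rest (horizontal distance between lid and box below 0.008 m and angle between the y axis of lid and the y axis of box, either way round below 0.08 rad and angle between lid's own z axis and vertical below 0.03 rad and z of lid_end_a in the frame of box between 0.073 and 0.0785 m and z of lid_end_b in the frame of box between 0.073 and 0.0785 m and x of tin in the frame of box between -0.026 and 0.026 m and y of tin in the frame of box between -0.05 and 0.05 m and z of tin in the frame of box between 0 and 0.01 m and angle between tin's own z axis and vertical below 0.15 rad and linear speed of each of lid, tin below 0.02 m/s); the robot touches nothing.
It fails at once if the jar or the egg ring is pushed away (over 30 mm) or tipped over (distance of any of jar, egg_ring from where it was at the start of the episode above 0.03 m or angle between any of jar, egg_ring's own z axis and vertical above 0.4 rad).
It fails at once if the mug, oil bottle, bowl or spatula is pushed away (over 30 mm) or tipped over (distance of any of mug, oil, bowl, spatula from where it was at the start of the episode above 0.03 m or angle between any of mug, oil, bowl's own z axis and vertical above 0.4 rad).
It also fails if it takes over 61 s, if anything falls off the work surface, if the arm or the gripper's body presses on something with over 40 N, if the wrist force passes 120 N, or if a joint passes its speed limit or range.

## Robot

A 7-joint arm with a two-finger parallel gripper is mounted at the origin on the work surface. World frame = base frame: x ahead of the robot, y to its left, z up, the work surface at z = 0. Lengths are in m, angles in rad, forces in N, time in s.
With the tool pointing down it reaches from about 0.4 to 0.875 m from the base axis. Payload 19.3 kg.
Tool frame: the origin (TCP) lies between the finger pads; the fingertips stand 17 mm ahead of it and the grasp point (between the pads) lies 2 mm behind it; z points along the fingers, x is the direction in which the jaws open and shut, and the axes are right-handed (so a half turn about z gives the same grasp; the last joint's range is limited). The gripper opens to 85 mm and grips with 20 to 120 N. Pads are 22 mm wide; open, the fingers measure 114 mm over their backs; the gripper's body (76 mm by 85 mm) begins 54 mm behind the grasp point. The pads swing forward as they close: fully open they stand 13 mm farther back than shut.
Start: joints at [-1.246, 0.521, -0.036, 1.599, 0.021, 1.021, -0.113], TCP at [0.24, 0.577, 0.248] pointing down, gripper open.
Joint ranges: [-2.91, 2.91], [-0.3, 2.13], [-1.5, 1.42], [0.17, 2.43], [-1.26, 4.41], [0.16, 1.93], [-2.52, 2.52]. Speed limits (rad/s): [1.89, 1.89, 2.39, 2.39, 3.01, 3.01, 3.01].

## Interface

Orientations are given as [roll, pitch, yaw] about the fixed x, y, z axes, in that order (R = Rz(yaw) Ry(pitch) Rx(roll)).
In Python, from workcell import bot gives the robot as it stands. The module is installed in compiled form; this text tells all that it offers.
- The arm moves only by the tool arm_command, never from a script. Its argument "targets" is a list of rows, each a list of 6 numbers: the shift along the tool's x, y, z in mm, then the turn, a rotation vector about the tool's x, y, z in degrees. In form: [[x, y, z, wx, wy, wz], ...]. A call has 1 to 8 rows; each row shifts and turns the pose as measured when the row begins, along the tool's axes as they then stand; what a row does not reach is not made up. A row lasts 1/10 s, in which the tool goes at most 50 mm and 8.59 degrees, less where a joint would pass 70% of its speed; a pose out of reach is approached as far as the arm can. A call is refused whole if a number of a shift passes 50 or a number of a turn 8.59, either way. A call with a gripper value outside its range is refused whole. "grip" is the opening in per cent of the stroke, from 0 (shut) to 100 (fully open), set as the call begins (left out, the last holds). The fingers move at their own pace and stop on an object; "grip_force" is the grip in N (left out, the last holds). Time passes only in rows, so rows that do not move let the fingers close. It gives the time, the measured TCP pose, the force and the opening at its end, in the units of the state.
- bot.observe(): the state, without advancing time (a new reading comes with each control period).
- bot.grab_frame(name): name is "side" or "top" or "wrist"; returns a dict with "color" (420x560x3 uint8, red, green, blue), "depth" (420x560 float32, m along the optical axis (not along the pixel's ray), 0 where there is no reading), "fov_y" (degrees; the focal length in pixels is half the picture's height over the tangent of half this angle, whatever the lens; pixels are square), "cx", "cy" (the principal point, pixels), "D" ([k1, k2, p1, p2, k3] as OpenCV has them; the pictures are not rectified), "R" (3x3) and "t" (3): a world point X has camera coordinates R X + t; the wrist camera has in their place "hand_eye" (4x4, takes a point from camera to tool coordinates, whose origin is the TCP and whose axes are the tool frame's). Camera axes: x right, y down, z forward; pixel columns grow to the right and rows downward; lengths in m; the calibration is good to about 2 mm. A picture is of the moment at which its call begins: read the wrist's pose just before it.
- bot.job_done(): hands the job in, once; it reports no verdict.
The state is a dict: "clock": time; "qpos": joint angles; "qd": joint speeds; "joint_efforts": joint torques, N m; "position": TCP position; "tool_rot": TCP orientation; "force": force on the tool from outside, world axes, zero at the start; "moment": the same for the moment, N m; "grip_width": finger opening in m.
Only numpy, scipy, OpenCV 4.12 (cv2) and the standard library are available. Lean on these libraries where they do the work, as an engineer would, in place of code of your own. Each camera call takes 0.05 s, during which the arm holds its last target. There are 200 camera calls.

## Working session

There is one attempt and no reset: what is moved stays moved. The work goes in short steps, Python scripts to look and compute and a tool call to move; the robot and the scene stay as the last step left them, time stands still between calls to the robot, and variables do not carry over. Pictures are saved under pics/ and viewed, about 8 in all and at most 12, crops included, and the job is handed in when it is done.

Besides the shell and the picture viewer there is one more tool, called as a command line: name --pt "numbers of a row" for each row, then --argument value for the rest. arm_command: Moves the arm, as the interface text tells. Its arguments: {"type":"object","properties":{"targets":{"type":"array"},"grip":{"type":"number"},"grip_force":{"type":"number"}},"required":["targets"]}

```bash
mkdir -p pics; cat > h.py <<'E'
import numpy as np,cv2,pickle
from scipy.spatial.transform import Rotation as Ro
from workcell import bot
def grab(name,fn):
    s=bot.observe(); f=bot.grab_frame(name); f['s']=s
    cv2.imwrite(f'pics/{fn}.png',f['color'][...,::-1]); pickle.dump(f,open(f'{fn}.pkl','wb')); return f
def load(fn): return pickle.load(open(f'{fn}.pkl','rb'))
def K(f):
    F=f['color'].shape[0]/2/np.tan(np.radians(f['fov_y'])/2); return np.array([[F,0,f['cx']],[0,F,f['cy']],[0,0,1.]])
def cloud(f):
    H,W=f['depth'].shape; u,v=np.meshgrid(np.arange(W),np.arange(H))
    p=cv2.undistortPoints(np.stack([u,v],-1).reshape(-1,1,2).astype(np.float64),K(f),np.array(f['D'],float)).reshape(H,W,2)
    z=f['depth'][...,None]; c=np.concatenate([p*z,z],-1)
    if 'hand_eye' in f:
        h=np.array(f['hand_eye']); c=c@h[:3,:3].T+h[:3,3]
        R=Ro.from_euler('xyz',f['s']['tool_rot']).as_matrix(); w=c@R.T+np.array(f['s']['position'])
    else: w=(c-np.array(f['t']))@np.array(f['R'])
    w[f['depth']<=0]=np.nan; return w
E
python3 - <<'E'
from h import *
s=bot.observe();print(s)
a=grab('top','top0');b=grab('side','side0')
for f in(a,b):print(f['fov_y'],f['D'],f['t'])
E
```

```text
{'clock': 0.0, 'qpos': array([-1.24619109,  0.5220479 , -0.03632222,  1.59999696,  0.02117703,
        1.02110801, -0.11278811]), 'qd': array([ 1.62112645e-04, -5.23773623e-04, -9.81206583e-05,  1.37727055e-03,
        1.18835304e-03, -1.88102556e-03, -1.10367562e-03]), 'joint_efforts': array([-1.26643583e-03, -9.27082586e+01,  1.97951742e+00, -3.69925940e+01,
        1.77693728e-02,  8.20779271e-03, -5.63801404e-05]), 'position': array([0.24029959, 0.57661071, 0.24770862]), 'tool_rot': array([3.14152537e+00, 1.17421688e-03, 1.17597626e+00]), 'force': array([-0.35386039,  0.49317482,  0.84204172]), 'moment': array([-0.00619256, -0.03173129,  0.03975606]), 'grip_width': 0.08515321739889802}
42.10466840552505 [0.04474394 0.         0.         0.         0.        ] [0.03047861 0.49246199 1.81500493]
52.85772620695686 [-0.04261312  0.          0.          0.          0.        ] [-0.3908737   0.26073622  1.10848051]
```

View pics/top0.png

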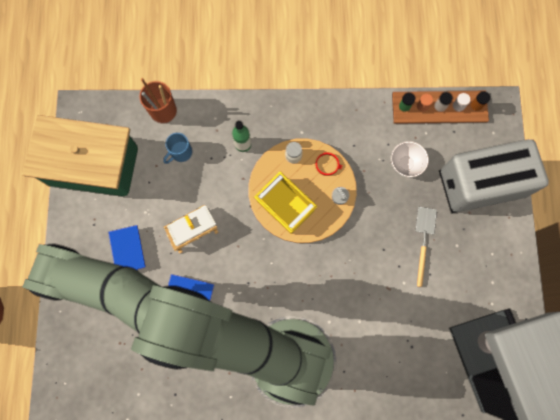

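View pics/side0.png

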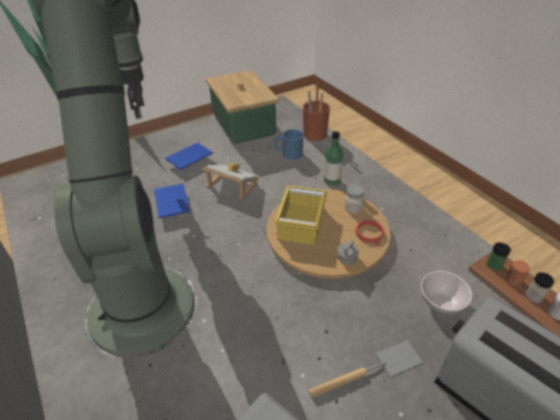

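The top view shows the steel tin at (340,197), the glass jar with a steel cap at (294,152), the box at (286,202), the white lid on the stand at (192,226) and the egg ring at (328,163). Two blue panels at (127,248) and (190,290) look like lids.

What could be mistaken: for the tin, the jar at (294,152); for the lid, the two blue panels. By the description I choose the tin at (340,197) and the white lid at (192,226), and check both in a crop.

```bash
python3 - <<'E'
from h import *
f=load('top0');c=f['color'][...,::-1]
a=cv2.resize(c[135:250,240:365],None,fx=6,fy=6,interpolation=cv2.INTER_CUBIC)[:590]
b=cv2.resize(c[195:260,155:230],None,fx=6,fy=6,interpolation=cv2.INTER_CUBIC)
a=cv2.resize(c[140:240,245:360],None,fx=4,fy=4,interpolation=cv2.INTER_CUBIC)
b=cv2.resize(b,(340,295))
o=np.zeros((400,800,3),np.uint8);o[:400,:460]=a;o[:295,460:]=b
cv2.imwrite('pics/crop0.png',o)
w=cloud(f)
for n,(u,v) in dict(tin=(340,197),jar=(294,152),box=(286,202),lid=(185,230),lidh=(190,222),table=(305,225),ring=(328,152)).items(): print(n,w[v,u])
# box rim
m=(w[...,2]>0.095)&(w[...,2]<0.112)
x=w[...,:2]; 
uu=np.zeros(m.shape,bool);uu[168:238,248:320]=1
p=w[m&uu][:,:2].astype(np.float32);r=cv2.minAreaRect(p);print('box',len(p),r,np.median(w[m&uu][:,2]))
uu[:]=0;uu[180:212,328:352]=1
q=w[uu];q=q[q[:,2]>0.045];print('tin',len(q),np.sort(q[:,2])[-8:],cv2.minEnclosingCircle(q[:,:2].astype(np.float32)),np.nanmean(q,0))
q2=q[q[:,2]>.07];print(q2)
uu[:]=0;uu[200:255,155:225]=1
q=w[uu];q=q[q[:,2]>0.02];print('lid',len(q));
hs=f['color'];
import cv2 as cv
hsv=cv.cvtColor(hs,cv.COLOR_RGB2HSV)
wm=uu&(hsv[...,1]<50)&(hsv[...,2]>150)&(w[...,2]>.03);ym=uu&(hsv[...,1]>140)&(w[...,2]>.05)
P=w[wm];ce=P.mean(0);n=np.linalg.svd(P-ce)[2];print('lid plane',len(P),ce,n); print('yellow',ym.sum(),w[ym].mean(0))
print(cv.minAreaRect(P[:,:2].astype(np.float32)))
E
```

```text
tin [ 0.54134109 -0.17498566  0.0566359 ]
jar [ 0.68744345 -0.01776327  0.10998409]
box [0.53072304 0.01076344 0.03569986]
lid [0.42944994 0.35246967 0.06880918]
lidh [0.45049342 0.33129886 0.09937072]
table [ 0.44928383 -0.05372403  0.03224458]
ring [ 0.70755778 -0.13941384  0.0468525 ]
box 676 ((0.5186878442764282, 0.012772142887115479), (0.1784035712480545, 0.12938401103019714), 44.95622634887695) 0.10235647153558938
tin 239 [0.08636592 0.08671053 0.08771197 0.08972763 0.09143965 0.09177359
 0.09211805 0.09456515] ((0.549075722694397, -0.17702226340770721), 0.031168580055236816) [ 0.54676766 -0.17612882  0.0640103 ]
[[ 0.569835   -0.17314954  0.08301313]
 [ 0.56568748 -0.16593233  0.08564574]
 [ 0.56803076 -0.17034377  0.07673114]
 [ 0.56708645 -0.1733637   0.08012383]
 [ 0.56433378 -0.16672616  0.07750516]
 [ 0.56185488 -0.16908834  0.08671053]
 [ 0.56038329 -0.17185505  0.09211805]
 [ 0.56455454 -0.17710462  0.07624163]
 [ 0.56141954 -0.16686803  0.07518288]
 [ 0.56000963 -0.16968812  0.08039521]
 [ 0.55804608 -0.17224495  0.08771197]
 [ 0.55980253 -0.17643559  0.08089367]
 [ 0.
[... 714 characters left out ...]
18208882  0.08423078]
 [ 0.53822406 -0.18568405  0.08253545]
 [ 0.53470298 -0.17873261  0.08293893]
 [ 0.53504479 -0.18230463  0.08141821]
 [ 0.53452269 -0.18545716  0.08336066]
 [ 0.53201701 -0.17899703  0.07968242]
 [ 0.53078921 -0.18180918  0.08449131]
 [ 0.52825858 -0.18395718  0.09456515]
 [ 0.52749267 -0.18177838  0.08371915]
 [ 0.52709569 -0.16948675  0.07166158]]
lid 1317
lid plane 859 [0.44567972 0.33235056 0.06642288] [[-0.47268277  0.88123057 -0.00192137]
 [ 0.76361305  0.40850377 -0.50001978]
 [ 0.43984782  0.23781792  0.86601185]]
yellow 50 [0.45062152 0.33506536 0.08380785]
((0.44935840368270874, 0.3344842493534088), (0.09149795770645142, 0.151986226439476), 28.576387405395508)
```

View pics/crop0.png

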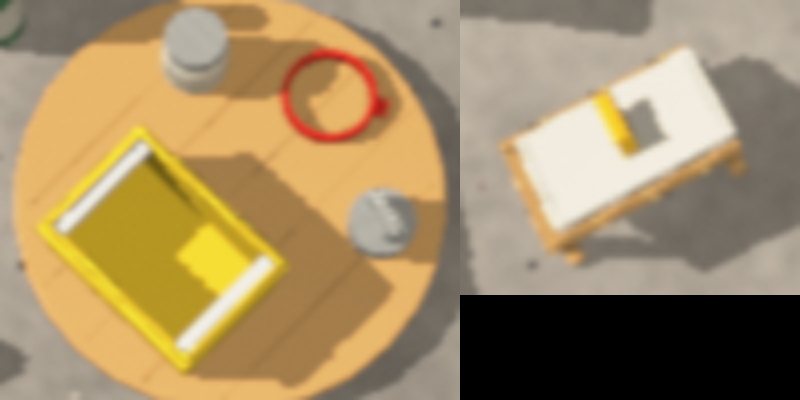

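The crop confirms the choices: the tin, with its bar running diagonally, is at crop (382,222), separate from the jar at (196,50). The white lid with the yellow handle is at crop (620,130), and the box's long axis runs diagonally from (95,185) to (225,305). Next I'll write a move planner and travel to the tin.

```bash
cat >> h.py <<'E'
def down(yaw): return Ro.from_euler('z',yaw,degrees=True)*Ro.from_euler('x',180,degrees=True)
def plan(pos,R,step=45,ang=8.,n=8):
    "rows from the measured pose to the target (tool axes, mm, deg); prints first n of total"
    s=bot.observe();p=np.array(s['position']);Q=Ro.from_euler('xyz',s['tool_rot']);pos=np.array(pos)
    rv=(Q.inv()*R).as_rotvec(degrees=True);d=np.linalg.norm(pos-p)*1000
    N=max(1,int(np.ceil(max(d/step,np.linalg.norm(rv)/ang))));rows=[]
    dv=(pos-p)/N*1000;r1=Ro.from_rotvec(rv/N,degrees=True)
    for i in range(N):
        rows.append([round(float(x),1) for x in list(Q.inv().apply(dv))+list(rv/N)]);Q=Q*r1
    print('t=%.2f N=%d d=%.1f mm rot %s F %s w %.4f'%(s['clock'],N,d,np.round(rv,1),np.round(s['force'],1),s['grip_width']));print(rows[:n])
E
python3 - <<'E'
from h import *
print(grab('wrist','w0')['hand_eye'])
plan([0.53,-0.17,0.25],down(-65),n=24)
E
```

```text
[[ 9.99999002e-01 -1.39083719e-03  2.46443268e-04  7.32799701e-04]
 [ 1.26797897e-03  9.60793380e-01  2.77262464e-01 -7.08460723e-02]
 [-6.22408007e-04 -2.77261874e-01  9.60794185e-01 -1.25996720e-01]
 [ 0.00000000e+00  0.00000000e+00  0.00000000e+00  1.00000000e+00]]
t=0.15 N=18 d=800.9 mm rot [1.000e-01 0.000e+00 1.324e+02] F [-0.  -0.6  0.3] w 0.0854
[[-32.1, 30.8, -0.1, 0.0, 0.0, 7.4], [-27.9, 34.7, -0.1, 0.0, 0.0, 7.4], [-23.2, 38.0, -0.1, 0.0, 0.0, 7.4], [-18.2, 40.6, -0.1, 0.0, 0.0, 7.4], [-12.8, 42.6, -0.1, 0.0, 0.0, 7.4], [-7.3, 43.9, -0.1, 0.0, 0.0, 7.4], [-1.6, 44.5, -0.1, 0.0, 0.0, 7.4], [4.1, 44.3, -0.1, 0.0, 0.0, 7.4], [9.8, 43.4, -0.1, 0.0, 0.0, 7.4], [15.2, 41.8, -0.1, 0.0, 0.0, 7.4], [20.5, 39.5, -0.1, 0.0, 0.0, 7.4], [25.3, 36.6, -0.1, 0.0, 0.0, 7.4], [29.8, 33.0, -0.1, 0.0, 0.0, 7.4], [33.8, 28.9, -0.1, 0.0, 0.0, 7.4], [37.2, 24.4, -0.1, 0.0, 0.0, 7.4], [40.0, 19.4, -0.1, 0.0, 0.0, 7.4], [42.2, 14.1, -0.1, 0.0, 0.0, 7.4], [43.7, 8.6, -0.1, 0.0, 0.0, 7.4]]
```

arm_command --pt "-32 31 0 0 0 7.4" --pt "-28 35 0 0 0 7.4" --pt "-23 38 0 0 0 7.4" --pt "-18 41 0 0 0 7.4" --pt "-13 43 0 0 0 7.4" --pt "-7 44 0 0 0 7.4" --pt "-2 44 0 0 0 7.4" --pt "4 44 0 0 0 7.4"

```text
clock: 0.95
position: [0.3648, 0.2347, 0.2456]
tool_rot: [-3.141, 0.003, 0.112]
force: [1.1, 0.0, -0.5]
grip_width: 0.0855
```

arm_command --pt "10 43 0 0 0 7.4" --pt "15 42 0 0 0 7.4" --pt "20 40 0 0 0 7.4" --pt "25 37 0 0 0 7.4" --pt "30 33 0 0 0 7.4" --pt "34 29 0 0 0 7.4" --pt "37 24 0 0 0 7.4" --pt "40 19 0 0 0 7.4"

```text
clock: 1.75
position: [0.4751, -0.1182, 0.246]
tool_rot: [-3.14, 0.003, -0.963]
force: [0.8, 1.7, 0.2]
grip_width: 0.0854
```

```bash
python3 - <<'E'
from h import *
print(bot.observe()['position'],bot.observe()['tool_rot'],bot.observe()['qpos'])
plan([0.53,-0.17,0.25],down(-65),n=24)
E
```

```text
[ 0.4751457  -0.11823988  0.24601418] [-3.13996529e+00  2.50060799e-03 -9.62866851e-01] [-0.38400801  0.37312756  0.66024097  1.97382849 -0.29547758  0.8904754
 -0.53147104]
t=1.75 N=2 d=75.5 mm rot [-0.1  0.2  9.8] F [0.8 1.7 0.2] w 0.0854
[[36.9, -7.7, -2.1, -0.0, 0.1, 4.9], [36.1, -10.9, -2.0, -0.0, 0.1, 4.9]]
```

arm_command --pt "37 -8 -2 0 0 5" --pt "36 -11 -2 0 0 5" --pt "0 0 0 0 0 0" --pt "0 0 0 0 0 0"

```text
clock: 2.15
position: [0.5314, -0.1788, 0.2492]
tool_rot: [3.141, 0.001, -1.157]
force: [-0.2, -0.1, 0.3]
grip_width: 0.0856
```

```bash
python3 - <<'E'
from h import *
f=grab('wrist','w1');w=cloud(f)
np.set_printoptions(precision=4,suppress=True)
m=(np.abs(w[...,0]-.547)<.045)&(np.abs(w[...,1]+.176)<.045)
q=w[m&(w[...,2]>.045)];print(len(q),cv2.minEnclosingCircle(q[:,:2].astype(np.float32)))
for lo in(.072,.078):
    q=w[m&(w[...,2]>lo)];print(len(q),cv2.minAreaRect(q[:,:2].astype(np.float32)),q.mean(0),np.median(q,0))
t=w[(np.abs(w[...,0]-.547)<.1)&(np.abs(w[...,1]+.176)<.1)];print(np.nanmedian(t[t[:,2]<.045],0))
E
```

```text
30578 ((0.5337764620780945, -0.17611242830753326), 0.054460953921079636)
27377 ((0.5448607802391052, -0.17111517488956451), (0.052427321672439575, 0.10699775815010071), 24.26748275756836) [ 0.543  -0.1752  0.2965] [ 0.5425 -0.176   0.3103]
27373 ((0.5448607802391052, -0.17111517488956451), (0.052427321672439575, 0.10699775815010071), 24.26748275756836) [ 0.5429 -0.1752  0.2965] [ 0.5425 -0.176   0.3103]
[ 0.5615 -0.1621  0.0301]
```

View pics/w1.png

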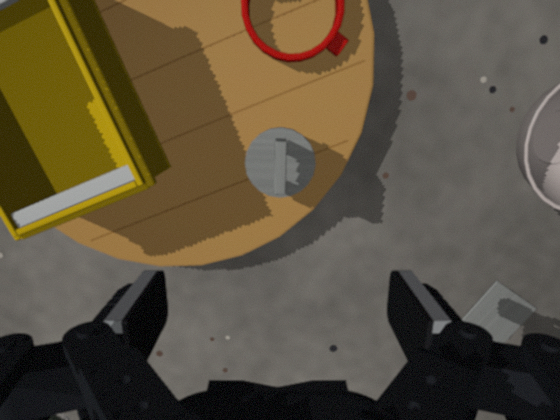

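The wrist view shows the tin at (280,162) with its bar vertical, from (280,140) to (280,193), so it is already across the jaws. The egg ring's tab is at (336,43), well clear, and the box corner is at (150,183).

```bash
python3 - <<'E'
from h import *
f=load('w1');w=cloud(f)
np.set_printoptions(precision=4,suppress=True)
uu=np.zeros(w.shape[:2],bool);uu[120:205,235:325]=1
q=w[uu&(w[...,2]>.052)&(w[...,2]<.11)];print(len(q),cv2.minEnclosingCircle(q[:,:2].astype(np.float32)))
q=w[uu&(w[...,2]>.076)&(w[...,2]<.11)];r=cv2.minAreaRect(q[:,:2].astype(np.float32));print(len(q),r,q.mean(0),np.median(q,0))
v=np.linalg.svd(q[:,:2]-q[:,:2].mean(0))[2][0];a=np.degrees(np.arctan2(v[1],v[0]));print('bar angle',a)
g=np.median(q,0)
plan([r[0][0],r[0][1],0.15],down(-66),n=24)
E
```

```text
3809 ((0.5507980585098267, -0.17169302701950073), 0.029886048287153244)
608 ((0.5508211851119995, -0.17112331092357635), (0.04151926562190056, 0.00868835300207138), 23.55050277709961) [ 0.5513 -0.1709  0.0842] [ 0.5513 -0.1709  0.0843]
bar angle -157.8932162930419
t=2.20 N=3 d=101.5 mm rot [ 0.   0.  -0.3] F [-0.3 -0.  -0.5] w 0.0856
[[0.4, -6.9, 33.1, 0.0, 0.0, -0.1], [0.4, -6.9, 33.1, 0.0, 0.0, -0.1], [0.4, -6.9, 33.1, 0.0, 0.0, -0.1]]
```

arm_command --pt "0 -7 33 0 0 0.2" --pt "0 -7 33 0 0 0.2" --pt "0 -7 33 0 0 0.2" --pt "0 0 33 0 0 0" --pt "0 0 20 0 0 0" --pt "0 0 10 0 0 0" --pt "0 0 0 0 0 0" --grip 50 --grip_force 30

```text
clock: 2.9
position: [0.5503, -0.1629, 0.0839]
tool_rot: [-3.138, 0.003, -1.156]
force: [0.6, -0.5, 1.1]
grip_width: 0.043
```

```bash
python3 - <<'E'
from h import *
plan([.5508,-.1712,0.084],down(-67),n=24)
E
```

```text
t=2.90 N=1 d=8.4 mm rot [-0.2  0.2  0.8] F [ 0.6 -0.5  1.1] w 0.0430
[[7.8, 2.9, -0.1, -0.2, 0.2, 0.8]]
```

arm_command --pt "8 3 0 -0.2 0.2 0.8" --pt "0 0 0 0 0 0"

```text
clock: 3.1
position: [0.5514, -0.1718, 0.0859]
tool_rot: [-3.14, -0.002, -1.17]
force: [0.6, 1.2, -1.8]
grip_width: 0.0424
```

arm_command --pt "0 0 0 0 0 0" --pt "0 0 0 0 0 0" --pt "0 0 0 0 0 0" --pt "0 0 0 0 0 0" --pt "0 0 0 0 0 0" --pt "0 0 0 0 0 0" --grip 0 --grip_force 40

```text
clock: 3.7
position: [0.5524, -0.1719, 0.0882]
tool_rot: [-3.137, -0.004, -1.17]
force: [0.6, -0.5, -1.3]
grip_width: 0.0079
```

arm_command --pt "0 0 -25 0 0 0" --pt "0 0 -30 0 0 0" --pt "0 0 -40 0 0 0" --pt "0 0 -20 0 0 0" --pt "0 0 0 0 0 0"

```text
clock: 4.2
position: [0.5507, -0.1717, 0.206]
tool_rot: [-3.14, -0.002, -1.171]
force: [-0.6, -0.5, -2.5]
grip_width: 0.0083
```

```bash
python3 - <<'E'
from h import *
np.set_printoptions(precision=4,suppress=True)
f=grab('top','top1');w=cloud(f);w0=cloud(load('top0'))
# box rim refine, top pictures (arm may occlude now -> use first)
m=(w0[...,2]>.098)&(w0[...,2]<.112);uu=np.zeros(m.shape,bool);uu[168:238,248:320]=1
p=w0[m&uu][:,:2].astype(np.float32)
for lab,P in(('top0',p),):
    print(lab,cv2.minAreaRect(P))
s=grab('side','side1');ws=cloud(s)
m=(ws[...,2]>.101)&(ws[...,2]<.111)&(np.abs(ws[...,0]-.52)<.12)&(np.abs(ws[...,1]-.013)<.12)
p=ws[m][:,:2].astype(np.float32);print(len(p),cv2.minAreaRect(p))
o=s['color'][150:290,240:420,::-1];cv2.imwrite('pics/side1c.png',cv2.resize(o,None,fx=3,fy=3))
plan([.52,.013,.19],down(-67),n=24)
E
```

```text
top0 ((0.5183110237121582, 0.012919381260871887), (0.177700012922287, 0.12879560887813568), 45.148563385009766)
570 ((0.5202325582504272, 0.015581615269184113), (0.1772451251745224, 0.1277637779712677), 45.084442138671875)
t=4.30 N=5 d=187.2 mm rot [ 0.1 -0.  -0.1] F [ 0.5  0.5 -2.8] w 0.0076
[[-36.3, -8.9, 2.7, 0.0, -0.0, -0.0], [-36.3, -8.9, 2.7, 0.0, -0.0, -0.0], [-36.3, -8.9, 2.7, 0.0, -0.0, -0.0], [-36.3, -8.9, 2.7, 0.0, -0.0, -0.0], [-36.3, -8.9, 2.7, 0.0, -0.0, -0.0]]
```

View pics/side1c.png

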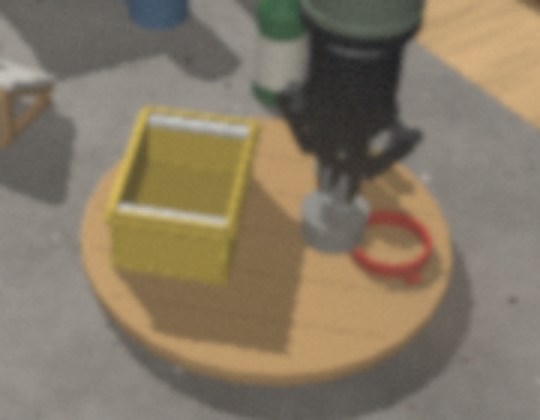

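The side crop shows the tin hanging upright from the gripper at (335,222), clear of the box. Carrying it over.

arm_command --pt "-36 -9 2 0 0 0" --pt "-36 -9 2 0 0 0" --pt "-36 -9 2 0 0 0" --pt "-36 -9 2 0 0 0" --pt "-36 -9 2 0 0 0" --pt "0 0 0 0 0 0"

```text
clock: 4.9
position: [0.5165, 0.0175, 0.185]
tool_rot: [3.13, 0.001, -1.174]
force: [0.9, -0.9, -2.0]
grip_width: 0.0076
```

```bash
python3 - <<'E'
from h import *
np.set_printoptions(precision=4,suppress=True)
f=grab('wrist','w2');w=cloud(f)
m=(w[...,2]>.1)&(w[...,2]<.112);p=w[m];print(len(p),cv2.minAreaRect(p[:,:2].astype(np.float32)))
plan([.5193,.014,.0925],down(-67),n=24)
E
```

```text
16843 ((0.5207500457763672, 0.018130779266357422), (0.1754974126815796, 0.1269128918647766), 45.10524368286133)
t=4.95 N=3 d=92.8 mm rot [ 0.7  0.  -0.3] F [-0.  -1.2 -1.6] w 0.0078
[[0.7, -1.0, 30.9, 0.2, 0.0, -0.1], [0.7, -0.9, 30.9, 0.2, 0.0, -0.1], [0.7, -0.8, 30.9, 0.2, 0.0, -0.1]]
```

View pics/w2.png

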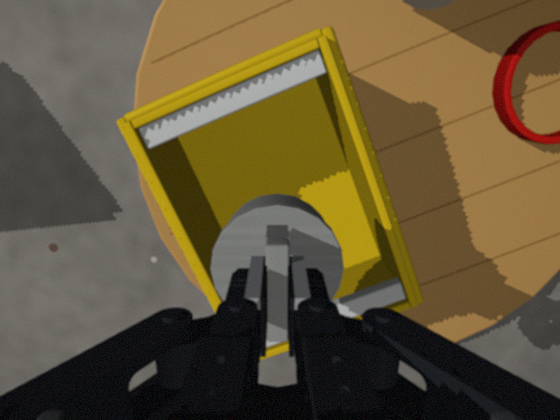

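The wrist view shows the tin hanging upright over the middle of the box, at (277,245), with the box rim running from (125,122) to (415,300). Lowering.

arm_command --pt "1 -1 31 0.2 0 0" --pt "1 -1 31 0.2 0 0" --pt "0 -1 20 0.2 0 0" --pt "0 0 8 0 0 0" --pt "0 0 0 0 0 0"

```text
clock: 5.45
position: [0.5195, 0.0111, 0.0901]
tool_rot: [3.139, -0.0, -1.178]
force: [-1.4, 11.2, 27.0]
grip_width: 0.0078
```

```bash
python3 - <<'E'
from h import *
plan([.5195,.0145,.0925],down(-67),n=24)
E
```

```text
t=5.45 N=1 d=4.2 mm rot [ 0.2 -0.  -0.5] F [-1.4 11.2 27. ] w 0.0078
[[-3.2, -1.3, -2.4, 0.2, -0.0, -0.5]]
```

arm_command --pt "0 0 -2 0 0 0" --pt "0 0 0 0 0 0"

```text
clock: 5.65
position: [0.5196, 0.0095, 0.0921]
tool_rot: [3.138, -0.0, -1.18]
force: [0.3, -0.6, -2.7]
grip_width: 0.0078
```

arm_command --pt "0 0 0 0 0 0" --pt "0 0 0 0 0 0" --pt "0 0 0 0 0 0" --grip 35

```text
clock: 5.95
position: [0.5197, 0.0084, 0.0923]
tool_rot: [3.138, -0.001, -1.181]
force: [-1.3, -0.2, 0.7]
grip_width: 0.0298
```

arm_command --pt "0 0 -15 0 0 0" --pt "0 0 -40 0 0 0" --pt "0 0 -45 0 0 0" --pt "0 0 -45 0 0 0" --pt "0 0 -20 0 0 0" --pt "0 0 0 0 0 0"

```text
clock: 6.55
position: [0.5194, 0.0079, 0.263]
tool_rot: [3.135, -0.001, -1.182]
force: [-0.9, -0.3, -1.5]
grip_width: 0.0299
```

```bash
python3 - <<'E'
from h import *
np.set_printoptions(precision=4,suppress=True)
f=grab('wrist','w3');w=cloud(f);s=grab('side','side2')
m=(w[...,2]>.102)&(w[...,2]<.112)&(np.abs(w[...,0]-.52)<.12)&(np.abs(w[...,1]-.015)<.12);p=w[m];print(len(p),cv2.minAreaRect(p[:,:2].astype(np.float32)))
q=w[(w[...,2]>.08)&(w[...,2]<.095)&(np.hypot(w[...,0]-.52,w[...,1]-.013)<.04)];print('bar',len(q),q.mean(0),np.ptp(q[:,2]))
q=w[(w[...,2]>.055)&(w[...,2]<.075)&(np.hypot(w[...,0]-.52,w[...,1]-.013)<.04)];print('body',len(q),q.mean(0))
# lid from the unobstructed side + top pictures
for n in('top0','side2'):
    f=load(n);w=cloud(f);h=cv2.cvtColor(f['color'],cv2.COLOR_RGB2HSV)
    c=np.hypot(w[...,0]-.45,w[...,1]-.333)<.11
    wm=c&(h[...,1]<60)&(h[...,2]>140)&(w[...,2]>.03)&(w[...,2]<.1);P=w[wm]
    ce=np.median(P,0);P=P[np.abs((P-ce)@np.array([.44,.238,.866]))<.008];ce=P.mean(0);nn=np.linalg.svd(P-ce)[2][2];nn*=np.sign(nn[2])
    x=np.array([-.87,-.47,0]);x=x-nn*(x@nn);x/=np.linalg.norm(x);y=np.cross(nn,x)
    a=((P-ce)@np.stack([x,y]).T).astype(np.float32);r=cv2.minAreaRect(a);print(n,len(P),'n',nn,'ctr',ce+r[0][0]*x+r[0][1]*y,r)
    ym=c&(h[...,1]>130)&(h[...,0]>18)&(h[...,0]<35)&(((w-ce)@nn)>.008);print('yel',ym.sum(),w[ym].mean(0),((w[ym]-ce)@nn).max())
E
```

```text
7385 ((0.5214698910713196, 0.019501984119415283), (0.17143505811691284, 0.1219000592827797), 45.062740325927734)
bar 544 [0.518  0.0107 0.0881] 0.01049701813188389
body 2879 [0.519  0.011  0.0643]
top0 883 n [0.4405 0.2408 0.8649] ctr [0.4503 0.3345 0.0637] ((-0.005375605076551437, 0.0007786229252815247), (0.1513928323984146, 0.1115347370505333), 89.9595947265625)
yel 44 [0.4563 0.338  0.0845] 0.030144449757237297
side2 250 n [0.4129 0.227  0.882 ] ctr [0.4521 0.3377 0.0652] ((-0.01811511069536209, -0.0027261972427368164), (0.10814569145441055, 0.14885666966438293), 0.6545875072479248)
yel 19 [0.448  0.3322 0.0869] 0.021852951399286617
```

View pics/w3.png

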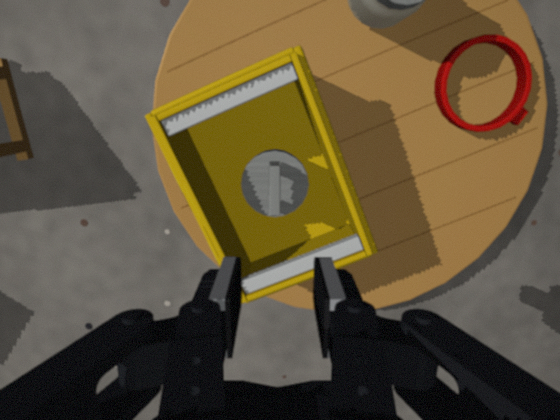

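The wrist view shows the tin upright and released inside the box at (274,183), with the ring at (485,83) and the jar at (390,5) undisturbed. Now to the lid: I'll build a pre-grasp pose along its normal.

```bash
cat >> h.py <<'E'
def lidR(n,x):
    n=np.array(n,float);n/=np.linalg.norm(n);x=np.array(x,float);x-=n*(x@n);x/=np.linalg.norm(x)
    return Ro.from_matrix(np.stack([np.cross(n,x),x,-n],1))
E
python3 - <<'E'
from h import *
w=cloud(load('top0'));print('mug',w[147,178],'oil',w[130,240])
plan([.5225,.374,.21],lidR([.44,.239,.8655],[-.764,-.4085,.5]),n=24)
E
```

```text
mug [ 0.74843337  0.39813734 -0.00178882] oil [0.74573509 0.16182258 0.1689592 ]
t=6.65 N=9 d=369.5 mm rot [-29.5   1.7  -5.8] F [-0.1 -0.  -0.2] w 0.0297
[[-37.5, -15.9, 5.5, -3.3, 0.2, -0.6], [-37.3, -16.6, 4.4, -3.3, 0.2, -0.6], [-37.1, -17.2, 3.3, -3.3, 0.2, -0.6], [-36.9, -17.8, 2.2, -3.3, 0.2, -0.6], [-36.7, -18.3, 1.0, -3.3, 0.2, -0.6], [-36.5, -18.7, -0.1, -3.3, 0.2, -0.6], [-36.3, -19.1, -1.3, -3.3, 0.2, -0.6], [-36.1, -19.4, -2.6, -3.3, 0.2, -0.6], [-35.9, -19.6, -3.8, -3.3, 0.2, -0.6]]
```

arm_command --pt "-37 -16 5 -3.3 0.2 -0.6" --pt "-37 -17 4 -3.3 0.2 -0.6" --pt "-37 -17 3 -3.3 0.2 -0.6" --pt "-37 -18 2 -3.3 0.2 -0.6" --pt "-37 -18 1 -3.3 0.2 -0.6" --pt "-36 -19 0 -3.3 0.2 -0.6" --pt "-36 -19 -1 -3.3 0.2 -0.6" --pt "-36 -19 -3 -3.3 0.2 -0.6" --grip 55

```text
clock: 7.45
position: [0.5209, 0.3358, 0.2044]
tool_rot: [2.643, -0.008, -1.104]
force: [1.6, 0.5, 1.2]
grip_width: 0.0466
```

arm_command --pt "-36 -20 -4 -3.3 0.2 -0.6" --pt "0 0 0 0 0 0" --pt "0 0 0 0 0 0"

```text
clock: 7.75
position: [0.5191, 0.3825, 0.1876]
tool_rot: [2.57, -0.003, -1.086]
force: [0.0, 0.3, 0.8]
grip_width: 0.0472
```

```bash
python3 - <<'E'
from h import *
np.set_printoptions(precision=4,suppress=True)
f=grab('wrist','w4');w=cloud(f);print(f['s']['qpos'],f['s']['position'])
h=cv2.cvtColor(f['color'],cv2.COLOR_RGB2HSV)
N=np.array([.44,.239,.8655]);d=(w-np.array([.4503,.3345,.0637]))@N
c=np.hypot(w[...,0]-.45,w[...,1]-.333)<.12
wm=c&(h[...,1]<60)&(h[...,2]>120)&(np.abs(d)<.012);P=w[wm];ce=np.median(P,0)
for _ in range(3):
    nn=np.linalg.svd(P-P.mean(0),full_matrices=False)[2][2];nn*=np.sign(nn[2]);P=P[np.abs((P-P.mean(0))@nn)<.004]
ce=P.mean(0);x=np.array([-.764,-.4085,.5]);x-=nn*(x@nn);x/=np.linalg.norm(x);y=np.cross(nn,x)
a=((P-ce)@np.stack([x,y]).T).astype(np.float32);r=cv2.minAreaRect(a)
print(len(P),'n',nn,'ctr',ce+r[0][0]*x+r[0][1]*y,r)
e=(w-ce)@nn;ym=c&(h[...,1]>100)&(h[...,0]>18)&(h[...,0]<35)&(e>.018)&(e<.03);Q=w[ym]
b=((Q-ce)@np.stack([x,y]).T).astype(np.float32);rb=cv2.minAreaRect(b);print('handle',len(Q),rb,np.median(e[ym]))
print('top centre of handle',ce+rb[0][0]*x+rb[0][1]*y+nn*.024,'target TCP(grasp 14mm above panel top -2)',ce+rb[0][0]*x+rb[0][1]*y+nn*.014)
E
```

```text
[-0.926   1.0211  0.5753  1.0907 -0.4655  1.7348 -1.4686] [0.5191 0.3825 0.1876]
21439 n [0.4385 0.2403 0.866 ] ctr [0.451  0.3402 0.0631] ((0.003917422145605087, 0.0010863468050956726), (0.09959860891103745, 0.1493675261735916), 0.5244940519332886)
handle 1328 ((0.0032429583370685577, 0.0012711905874311924), (0.04950674623250961, 0.013265933841466904), 0.3171481192111969) 0.023859619830384836
top centre of handle [0.4622 0.346  0.0835] target TCP(grasp 14mm above panel top -2) [0.4578 0.3436 0.0749]
```

View pics/w4.png

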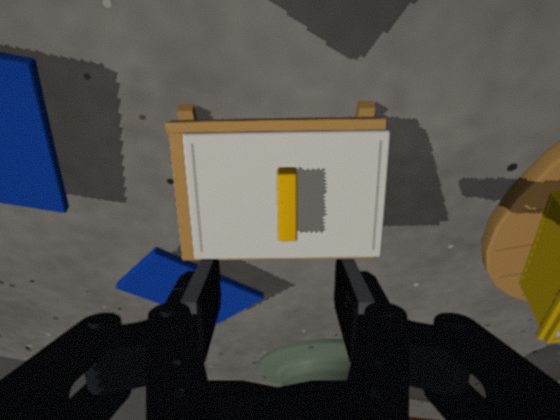

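The wrist view shows the white lid with its yellow handle at (287,205), jaws straddling it squarely. The blue lookalikes are at (30,130) and (190,285). Approaching along the normal.

```bash
python3 - <<'E'
from h import *
plan([.4604,.345,.0801],lidR([.4385,.2403,.866],[-.764,-.4085,.5]),step=30,n=24)
E
```

```text
t=7.80 N=5 d=127.7 mm rot [ 2.8  0.4 -0.4] F [-0.5  1.4 -0.5] w 0.0471
[[1.2, -0.0, 25.5, 0.6, 0.1, -0.1], [1.2, 0.2, 25.5, 0.6, 0.1, -0.1], [1.2, 0.5, 25.5, 0.6, 0.1, -0.1], [1.1, 0.7, 25.5, 0.6, 0.1, -0.1], [1.1, 1.0, 25.5, 0.6, 0.1, -0.1]]
```

arm_command --pt "1 0 25 0.6 0.1 0" --pt "1 0 25 0.6 0.1 0" --pt "1 0 25 0.6 0.1 0" --pt "1 1 15 0.6 0 0" --pt "0 0 0 0 0 0"

```text
clock: 8.3
position: [0.4758, 0.3504, 0.1082]
tool_rot: [2.612, -0.006, -1.09]
force: [1.1, -0.6, -0.1]
grip_width: 0.047
```

```bash
python3 - <<'E'
from h import *
print(bot.observe()['qpos'])
plan([.4604,.345,.0801],lidR([.4385,.2403,.866],[-.764,-.4085,.5]),step=15,n=24)
E
```

```text
[-0.97933108  0.99977191  0.56275688  1.36622497 -0.47954199  1.46346076
 -1.40966583]
t=8.30 N=3 d=32.5 mm rot [ 0.3  0.3 -0.7] F [ 1.1 -0.6 -0.1] w 0.0470
[[-0.8, -0.1, 10.8, 0.1, 0.1, -0.2], [-0.8, -0.1, 10.8, 0.1, 0.1, -0.2], [-0.9, -0.0, 10.8, 0.1, 0.1, -0.2]]
```

arm_command --pt "-1 0 12 0.1 0.1 -0.3" --pt "-1 0 11 0.1 0.1 -0.3" --pt "-1 0 5 0 0 0" --pt "0 0 0 0 0 0"

```text
clock: 8.7
position: [0.462, 0.3456, 0.0835]
tool_rot: [2.617, -0.003, -1.08]
force: [-0.2, -0.1, -0.5]
grip_width: 0.0473
```

```bash
python3 - <<'E'
from h import *
plan([.4604,.345,.0801],lidR([.4385,.2403,.866],[-.764,-.4085,.5]),step=15,n=24)
E
```

```text
t=8.70 N=1 d=3.8 mm rot [ 0.   0.1 -0.1] F [-0.2 -0.1 -0.5] w 0.0473
[[-0.2, -0.2, 3.8, 0.0, 0.1, -0.1]]
```

arm_command --pt "0 0 2 0 0 0" --pt "0 0 0 0 0 0"

```text
clock: 8.9
position: [0.4615, 0.3454, 0.0819]
tool_rot: [2.618, -0.003, -1.079]
force: [0.6, -0.5, -0.1]
grip_width: 0.0469
```

arm_command --pt "0 0 0 0 0 0" --pt "0 0 0 0 0 0" --pt "0 0 0 0 0 0" --pt "0 0 0 0 0 0" --pt "0 0 0 0 0 0" --pt "0 0 0 0 0 0" --grip 0 --grip_force 70

```text
clock: 9.5
position: [0.4618, 0.3456, 0.0826]
tool_rot: [2.618, -0.003, -1.079]
force: [-1.7, -0.3, 0.4]
grip_width: 0.0124
```

```bash
python3 - <<'E'
from h import *
s=bot.observe();print(s['position'],s['qpos'])
p=np.array(s['position'])+np.array([.4385,.2403,.866])*.1
plan(p,Ro.from_euler('xyz',s['tool_rot']),step=40,n=24)
E
```

```text
[0.46179766 0.34559102 0.08260692] [-0.99148011  1.00860099  0.55004531  1.42407425 -0.48970272  1.39420068
 -1.38970146]
t=9.50 N=3 d=100.0 mm rot [0. 0. 0.] F [-1.7 -0.3  0.4] w 0.0124
[[-0.1, -0.0, -33.3, 0.0, 0.0, 0.0], [-0.1, -0.0, -33.3, 0.0, 0.0, 0.0], [-0.1, -0.0, -33.3, 0.0, 0.0, 0.0]]
```

arm_command --pt "0 0 -15 0 0 0" --pt "0 0 -30 0 0 0" --pt "0 0 -35 0 0 0" --pt "0 0 -35 0 0 0" --pt "0 0 0 0 0 0" --pt "0 0 0 0 0 0"

```text
clock: 10.1
position: [0.5139, 0.3735, 0.1846]
tool_rot: [2.618, -0.004, -1.08]
force: [-0.6, -0.3, -1.3]
grip_width: 0.0122
```

```bash
python3 - <<'E'
from h import *
print(bot.observe()['qpos'],bot.observe()['position'])
plan([.48,.22,.25],down(-10),n=24,step=35,ang=7)
E
```

```text
[-0.94777044  0.98014881  0.58403852  1.17516658 -0.45655735  1.65123605
 -1.44545345] [0.51386226 0.37353343 0.1846494 ]
t=10.10 N=9 d=170.3 mm rot [ 28.   13.4 -50.7] F [-0.6 -0.3 -1.3] w 0.0122
[[13.3, 13.4, -0.6, 3.1, 1.5, -5.6], [11.9, 14.6, -1.0, 3.1, 1.5, -5.6], [10.5, 15.7, -1.5, 3.1, 1.5, -5.6], [8.9, 16.5, -2.1, 3.1, 1.5, -5.6], [7.3, 17.2, -2.9, 3.1, 1.5, -5.6], [5.7, 17.7, -3.6, 3.1, 1.5, -5.6], [4.1, 17.9, -4.5, 3.1, 1.5, -5.6], [2.4, 18.0, -5.4, 3.1, 1.5, -5.6], [0.8, 17.8, -6.3, 3.1, 1.5, -5.6]]
```

arm_command --pt "13 13 -5 3.1 1.5 -5.6" --pt "12 15 -5 3.1 1.5 -5.6" --pt "10 16 -4 3.1 1.5 -5.6" --pt "9 16 -3 3.1 1.5 -5.6" --pt "7 17 -3 3.1 1.5 -5.6" --pt "6 18 -4 3.1 1.5 -5.6" --pt "4 18 -4 3.1 1.5 -5.6" --pt "2 18 -5 3.1 1.5 -5.6"

```text
clock: 10.9
position: [0.4826, 0.2362, 0.2453]
tool_rot: [3.087, 0.021, -0.24]
force: [1.4, 0.0, -1.9]
grip_width: 0.0121
```

```bash
python3 - <<'E'
from h import *
print(bot.observe()['position'],bot.observe()['tool_rot'])
plan([.52,.016,.25],down(45),n=24,step=40,ang=7)
E
```

```text
[0.48261396 0.23617548 0.24534954] [ 3.0867697   0.02051339 -0.24043393]
t=10.90 N=9 d=223.4 mm rot [  2.3   2.7 -58.7] F [ 1.4  0.  -1.9] w 0.0121
[[9.8, 22.8, 0.5, 0.3, 0.3, -6.5], [7.2, 23.7, 0.5, 0.3, 0.3, -6.5], [4.4, 24.4, 0.4, 0.3, 0.3, -6.5], [1.6, 24.8, 0.3, 0.3, 0.3, -6.5], [-1.2, 24.8, 0.2, 0.3, 0.3, -6.5], [-4.0, 24.5, 0.1, 0.3, 0.3, -6.5], [-6.8, 23.9, -0.1, 0.3, 0.3, -6.5], [-9.4, 23.0, -0.2, 0.3, 0.3, -6.5], [-12.0, 21.7, -0.4, 0.3, 0.3, -6.5]]
```

arm_command --pt "10 23 0 0.3 0.3 -6.5" --pt "7 24 0 0.3 0.3 -6.5" --pt "4 24 0 0.3 0.3 -6.5" --pt "2 25 0 0.3 0.3 -6.5" --pt "-1 25 0 0.3 0.3 -6.5" --pt "-4 24 0 0.3 0.3 -6.5" --pt "-7 24 0 0.3 0.3 -6.5" --pt "-9 23 0 0.3 0.3 -6.5"

```text
clock: 11.7
position: [0.5119, 0.0339, 0.2465]
tool_rot: [-3.135, 0.003, 0.712]
force: [0.7, 0.3, -2.0]
grip_width: 0.0122
```

arm_command --pt "-12 22 0 0.3 0.3 -6.5" --pt "0 0 0 0 0 0" --pt "0 0 0 0 0 0" --pt "0 0 0 0 0 0"

```text
clock: 12.1
position: [0.5148, 0.0052, 0.2441]
tool_rot: [-3.127, 0.0, 0.829]
force: [1.0, 0.1, -1.4]
grip_width: 0.0122
```

```bash
python3 - <<'E'
from h import *
plan([.52,.016,.2],down(45),n=24,step=40,ang=7)
f=grab('wrist','w5')
E
```

```text
t=12.10 N=2 d=45.7 mm rot [-0.8  0.   2.5] F [ 1.   0.1 -1.4] w 0.0122
[[5.7, -1.4, 22.1, -0.4, 0.0, 1.2], [5.7, -1.7, 22.0, -0.4, 0.0, 1.2]]
```

View pics/w5.png

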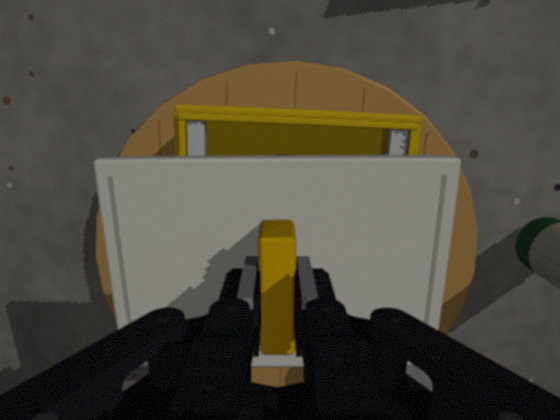

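The wrist view shows the lid level in the gripper, with its far edge at row 158 between columns 97 and 458. Behind it is the box's far rim at rows 106–118, columns 177–418. I'll measure lid and box edges in the same picture.

```bash
cat >> h.py <<'E'
def ray(f,uv,z0=None,plane=None):
    "pixels -> world points on plane (point,normal)"
    p=cv2.undistortPoints(np.array(uv,float).reshape(-1,1,2),K(f),np.array(f['D'],float)).reshape(-1,2)
    h=np.array(f['hand_eye']);R=Ro.from_euler('xyz',f['s']['tool_rot']).as_matrix()
    d=np.c_[p,np.ones(len(p))]@h[:3,:3].T@R.T;o=R@h[:3,3]+np.array(f['s']['position'])
    P,n=plane if plane is not None else (np.array([0,0,z0]),np.array([0,0,1.]))
    return o+d*(((P-o)@n)/(d@n))[:,None]
def sub(b,i): return i-.5
def fitbox(f,zr=.106,vis=True):
    np.set_printoptions(precision=4,suppress=True)
    h=cv2.cvtColor(f['color'],cv2.COLOR_RGB2HSV);w=cloud(f)
    Y=(h[...,0]>=22)&(h[...,0]<=34)&(h[...,1]>180);W=(h[...,1]<60)&(h[...,2]>110)&(w[...,2]>.12)
    W=cv2.morphologyEx(W.astype(np.uint8),cv2.MORPH_OPEN,np.ones((5,5)))>0
    return Y,W,w
E
python3 - <<'E'
from h import *
f=load('w5');Y,W,w=fitbox(f)
t=np.array(f['s']['position']);R=Ro.from_euler('xyz',f['s']['tool_rot']).as_matrix()
# box edges
cols=range(200,400,4);far=[(c,np.argmax(Y[80:150,c])+80-.5) for c in cols]
rows=range(126,152,2);le=[(np.argmax(Y[r,150:])+150-.5,r) for r in rows];ri=[(449-np.argmax(Y[r,:450][::-1])+.5,r) for r in rows]
print(far[::12],le[::4],ri[::4])
T=lambda P:(P-t)@R
def show(n,P,ax):
    q=T(P);a=np.polyfit(q[:,1-ax],q[:,ax],1) if True else 0
    print(n,'tool mean mm',q.mean(0)*1000,'slope deg',np.degrees(np.arctan(a[0])),'resid',np.std(q[:,ax]-np.polyval(a,q[:,1-ax]))*1000)
show('far',ray(f,far,.106),1);show('left',ray(f,le,.106),0);show('right',ray(f,ri,.106),0)
P=w[W];P=P[np.isfinite(P[:,2])];
for _ in range(3):
    c=P.mean(0);n=np.linalg.svd(P-c,full_matrices=False)[2][2];n*=np.sign(n[2]);P=P[np.abs((P-c)@n)<.004]
print('lid plane',c,n,'tool',T(c)*1000,R.T@n)
cols=range(120,440,6);lf=[(k,np.argmax(W[140:200,k])+140-.5) for k in cols]
rows=range(170,260,5);ll=[(np.argmax(W[r,80:])+80-.5,r) for r in rows];lr=[(479-np.argmax(W[r,:480][::-1])+.5,r) for r in rows]
show('lidfar',ray(f,lf,plane=(c,n)),1);show('lidleft',ray(f,ll,plane=(c,n)),0);show('lidright',ray(f,lr,plane=(c,n)),0)
print(lf[::12],ll[::5],lr[::5])
E
```

```text
[(200, np.float64(104.5)), (248, np.float64(106.5)), (296, np.float64(108.5)), (344, np.float64(110.5)), (392, np.float64(113.5))] [(np.float64(174.5), 126), (np.float64(174.5), 134), (np.float64(173.5), 142), (np.float64(173.5), 150)] [(np.float64(420.5), 126), (np.float64(419.5), 134), (np.float64(418.5), 142), (np.float64(417.5), 150)]
far tool mean mm [ 15.1871 -66.4084 139.0397] slope deg 2.5038070885445314 resid 0.2059845643674288
left tool mean mm [-71.3888 -46.8563 138.758 ] slope deg -5.651658920027664 resid 0.3134725494425737
right tool mean mm [100.4942 -46.8044 138.7511] slope deg -2.3401663691805603 resid 0.19143055885139842
lid plane [0.5009 0.0212 0.2215] [ 0.0077 -0.0096  0.9999] tool [  2.3908 -20.7395  22.8576] [-0.0019 -0.0024 -1.    ]
lidfar tool mean mm [  1.3546 -49.8421  22.929 ] slope deg -0.27405567697039657 resid 0.11873373099592735
lidleft tool mean mm [-73.2151 -26.6654  23.0142] slope deg -0.04239267606775229 resid 0.13268169565716173
lidright tool mean mm [ 74.4676 -26.5288  22.7355] slope deg 0.038610821625591145 resid 0.1325551684039706
[(120, np.float64(158.5)), (192, np.float64(157.5)), (264, np.float64(157.5)), (336, np.float64(156.5)), (408, np.float64(156.5))] [(np.float64(95.5), 170), (np.float64(98.5), 195), (np.float64(101.5), 220), (np.float64(105.5), 245)] [(np.float64(459.5), 170), (np.float64(455.5), 195), (np.float64(452.5), 220), (np.float64(449.5), 245)]
```

```bash
python3 - <<'E'
from h import *
f=load('w5');Y,W,w=fitbox(f)
t=np.array(f['s']['position']);R=Ro.from_euler('xyz',f['s']['tool_rot']).as_matrix()
for y in(-5.7,-7.9):print('box ctr world',t+R@np.array([.0128,y/1000,.139]))
p=w[100:150,170:425][Y[100:150,170:425]];p=p[(p[:,2]>.095)&(p[:,2]<.115)];print('rim z pct',np.percentile(p[:,2],[10,50,90]))
# profile across the far wall at column 300
print([(v,int(f['color'][v,300,0]),round(float(w[v,300,2]),4)) for v in range(102,128)])
plan(np.r_[(t+R@np.array([.0122,-.0062,.139]))[:2],.165],down(45),step=30)
E
```

```text
box ctr world [0.5178 0.0198 0.1052]
box ctr world [0.5162 0.0213 0.1052]
rim z pct [0.0996 0.1021 0.1068]
[(102, 117, 0.0294), (103, 116, 0.0306), (104, 117, 0.0292), (105, 120, 0.0289), (106, 117, 0.03), (107, 118, 0.0301), (108, 117, 0.0297), (109, 126, 0.0989), (110, 132, 0.1002), (111, 139, 0.1012), (112, 139, 0.0998), (113, 133, 0.1005), (114, 128, 0.1007), (115, 124, 0.0997), (116, 117, 0.1003), (117, 126, 0.1066), (118, 133, 0.1061), (119, 133, 0.106), (120, 132, 0.1066), (121, 131, 0.107), (122, 122, 0.1066), (123, 111, 0.1062), (124, 88, 0.1056), (125, 80, 0.0349), (126, 84, 0.0351), (127, 88, 0.0342)]
t=12.15 N=3 d=80.4 mm rot [-0.8  0.   2.5] F [-0.2  0.6 -1.3] w 0.0121
[[4.0, -2.3, 26.4, -0.3, 0.0, 0.8], [3.9, -2.5, 26.4, -0.3, 0.0, 0.8], [3.9, -2.6, 26.4, -0.3, 0.0, 0.8]]
```

```bash
cat >> h.py <<'E'
def rimfit(f,c0,c1,r0,r1,rows):
    "box centre in world from the far wall's rim (mid-line 56 mm out) and the short walls' rims (81 mm out)"
    w=cloud(f);M=(w[...,2]>.1032)&(w[...,2]<.1095)
    t=np.array(f['s']['position']);R=Ro.from_euler('xyz',f['s']['tool_rot']).as_matrix()
    far=[]
    for c in range(c0,c1,4):
        r=np.flatnonzero(M[r0:r1,c])
        if 4<len(r)<14: far.append((c,r0+(r.min()+r.max())/2))
    F=ray(f,far,.106)[:,:2];v=np.linalg.svd(F-F.mean(0))[2][0];ux=np.array(R[:2,0]);v*=np.sign(v@ux)
    yaw=np.degrees(np.arctan2(v[1],v[0]));nin=np.array([v[1],-v[0]])  # tool +y side
    S=[]
    for side in(0,1):
        pts=[]
        for r in rows:
            k=np.flatnonzero(M[r,:]);k=k[(k<280) if side==0 else (k>280)]
            if len(k): 
                k=k[k>k.max()-0] if 0 else k
                pts.append(((k.min()+k.max())/2,r,len(k)))
        S.append(pts)
    sx=[]
    for pts in S:
        P=ray(f,[p[:2] for p in pts],.106)[:,:2];sx.append(np.median(P@v));print('side',len(pts),[p[2] for p in pts][::3],sx[-1])
    along=np.mean(sx);off=F.mean(0)@nin+.056
    print('yaw %.2f resid %.2fmm n %d width %.1f (162)'%(yaw,1000*np.std(F@nin),len(far),1000*(sx[1]-sx[0])));return along*v+off*nin,yaw
E
python3 - <<'E'
from h import *
f=load('w5');c,y=rimfit(f,200,396,95,150,range(130,152,2));print(c)
c3=c
plan(np.r_[c,.165],down(y),step=30)
E
```

```text
side 11 [8, 7, 10, 9] 0.30367943205181835
side 11 [6, 11, 8, 9] 0.45417716550040155
yaw 45.32 resid 1.55mm n 49 width 150.5 (162)
[0.52068894 0.01799405]
t=12.15 N=3 d=80.3 mm rot [-0.8  0.   2.2] F [-0.2  0.6 -1.3] w 0.0121
[[4.4, -1.0, 26.4, -0.3, 0.0, 0.7], [4.4, -1.2, 26.4, -0.3, 0.0, 0.7], [4.4, -1.3, 26.4, -0.3, 0.0, 0.7]]
```

arm_command --pt "4 -1 26 -0.3 0 0.7" --pt "4 -1 26 -0.3 0 0.7" --pt "4 -1 22 -0.2 0 0.7" --pt "0 0 0 0 0 0" --pt "0 0 0 0 0 0"

```text
clock: 12.65
position: [0.5202, 0.0217, 0.1685]
tool_rot: [3.141, -0.001, 0.794]
force: [0.5, -0.3, -0.8]
grip_width: 0.0128
```

```bash
python3 - <<'E'
from h import *
plan([.5205,.0177,.152],down(45.1),step=30)
E
```

```text
t=12.65 N=1 d=17.0 mm rot [ 0.  -0.1  0.4] F [ 0.5 -0.3 -0.8] w 0.0128
[[-2.7, 3.0, 16.5, 0.0, -0.1, 0.4]]
```

arm_command --pt "-3 3 16 0 0 0.4" --pt "0 0 0 0 0 0" --pt "0 0 0 0 0 0"

```text
clock: 12.95
position: [0.5213, 0.0183, 0.1555]
tool_rot: [3.14, -0.004, 0.788]
force: [0.1, -0.6, -1.2]
grip_width: 0.0127
```

```bash
python3 - <<'E'
from h import *
f=grab('wrist','w6')
plan([.5205,.0177,.142],down(45.1),step=30)
w=cloud(f)
for c in(200,280,360):
    print(c,[(v,round(float(w[v,c,2]),4)) for v in range(60,175,3)])
o=cv2.resize(f['color'][40:200,60:500,::-1],None,fx=1.8,fy=1.8);cv2.imwrite('pics/w6c.png',o)
E
```

```text
t=13.00 N=1 d=13.5 mm rot [ 0.1 -0.2  0.1] F [ 0.1 -0.  -1.6] w 0.0125
[[-1.0, -0.2, 13.5, 0.1, -0.2, 0.1]]
200 [(60, 0.029), (63, 0.0301), (66, 0.0296), (69, 0.0307), (72, 0.0304), (75, 0.0301), (78, 0.0297), (81, 0.0308), (84, 0.0288), (87, 0.0302), (90, 0.0299), (93, 0.0302), (96, 0.0301), (99, 0.0307), (102, 0.0296), (105, 0.0309), (108, 0.0308), (111, 0.0316), (114, 0.0293), (117, 0.0999), (120, 0.1001), (123, 0.1005), (126, 0.1003), (129, 0.106), (132, 0.1071), (135, 0.106), (138, 0.1063), (141, 0.034), (144, 0.0349), (147, 0.035), (150, 0.0345), (153, 0.0334), (156, 0.1257), (159, 0.1304), (162, 0.1317), (165, 0.1323), (168, 0.133), (171, 0.1325), (174, 0.1321)]
280 [(60, 0.0296), (63, 0.0305), (66, 0.031), (69, 0.0297), (72, 0.0306), (75, 0.0311), (78, 0.0304), (81, 0.0308), (84, 0.0313), (87, 0.0304), (90, 0.0305), (93, 0.0294), (96, 0.0308), (99, 0.0305), (102, 0.0302), (105, nan), (108, 0.0309), (111, 0.03), (114, 0.0305), (117, 0.1004), (120, 0.0999), (123, 0.0998), (126, 0.1007), (129, 0.1053), (132, 0.1069), (135, 0.1056), (138, 0.1055), (141, 0.0345), (144, 0.0361), (147, 0.0344), (150, 0.0352), (153, 0.0332), (156, 0.1271), (159, 0.1327), (162, 0.1325), (165, 0.1331), (168, 0.1322), (171, 0.1329), (174, 0.1325)]
360 [(60, 0.0009), (63, 0.0291), (66, 0.0302), (69, 0.0309), (72, 0.0303), (75, nan), (78, 0.0298), (81, 0.0316), (84, 0.0299), (87, 0.0301), (90, 0.0308), (93, 0.0306), (96, 0.0307), (99, 0.0312), (102, 0.0308), (105, 0.0313), (108, 0.0302), (111, 0.0301), (114, 0.0306), (117, 0.0978), (120, 0.1001), (123, 0.0996), (126, 0.0999), (129, 0.1057), (132, 0.1066), (135, 0.1074), (138, 0.1074), (141, 0.0334), (144, 0.0348), (147, 0.0344), (150, 0.0348), (153, 0.0345), (156, 0.1314), (159, 0.1327), (162, 0.1325), (165, 0.134), (168, 0.1323), (171, 0.1341), (174, 0.1327)]
```

View pics/w6c.png

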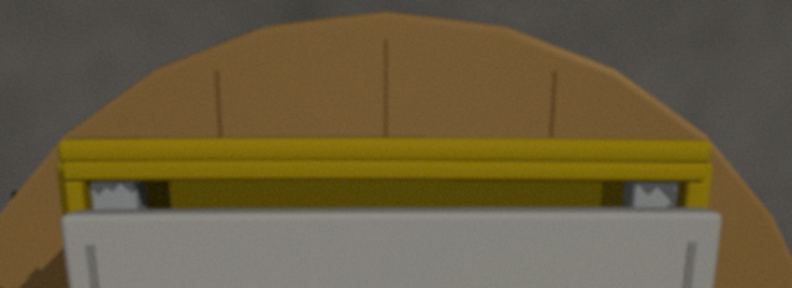

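The crop shows the rim parallel to the lid: far rim's inner edge at row 178, inner side walls at columns 87 and 683, and the lid's far corners at (66,213) and (718,213). I'll compute the offset between them.

```bash
cat >> h.py <<'E'
def offset(f,zt=None):
    np.set_printoptions(precision=2,suppress=True)
    w=cloud(f);z=w[...,2];t=np.array(f['s']['position']);R=Ro.from_euler('xyz',f['s']['tool_rot']).as_matrix()
    T=lambda P:(P-t)@R*1000
    M=(z>.1032)&(z<.1095);h=cv2.cvtColor(f['color'],cv2.COLOR_RGB2HSV)
    L=(z>(.123 if zt is None else zt-.003))&(z<(.14 if zt is None else zt+.004))&(h[...,1]<60)
    zl=np.median(z[160:250,150:250][L[160:250,150:250]])
    inner=[];lid=[]
    for c in range(150,410,4):
        r=np.flatnonzero(M[100:150,c])+100
        if len(r): inner.append((c,r.max()+.5,r.min()-.5))
        r=np.flatnonzero(L[140:200,c])+140
        if len(r): lid.append((c,r.min()-.5))
    inner=np.array(inner);A=T(ray(f,inner[:,:2],.106));B=T(ray(f,np.array(lid),zl));C=T(ray(f,inner[:,[0,2]],.106))
    sl=lambda q:np.degrees(np.arctan(np.polyfit(q[:,0],q[:,1],1)[0]))
    print('zl',zl,'rim inner y',np.median(A[:,1]),'rim outer y',np.median(C[:,1]),'slope',sl(A),sl(C),'lid far y',np.median(B[:,1]),sl(B))
    bi=[];bl=[]
    for r in range(142,152):
        k=np.flatnonzero(M[r]);a=k[k<280];b=k[k>280]
        if len(a) and len(b): bi.append([T(ray(f,[[a.min()-.5,r],[b.max()+.5,r]],.106))[:,0]])
    for r in range(165,230,5):
        k=np.flatnonzero(L[r]);bl.append([T(ray(f,[[k.min()-.5,r],[k.max()+.5,r]],zl))[:,0]])
    bi=np.array(bi)[:,0];bl=np.array(bl)[:,0];print('box outer x',np.median(bi,0),'lid x',np.median(bl,0),'mid',np.median(bi,0).mean(),np.median(bl,0).mean())
E
python3 - <<'E'
from h import *
offset(load('w6'))
E
```

```text
zl 0.1324321053401245 rim inner y -54.220084098292936 rim outer y -59.21434019044451 slope 0.09427931361941905 0.17557448374606743 lid far y -50.59463474945511 -0.204514662267632
box outer x [-84.37  81.98] lid x [-73.41  74.65] mid -1.1938721095458789 0.6187163196249443
```

arm_command --pt "-2 0 8 0 -0.2 0.3" --pt "0 0 0 0 0 0" --pt "0 0 0 0 0 0"

```text
clock: 13.3
position: [0.5205, 0.0171, 0.1486]
tool_rot: [3.139, -0.002, 0.783]
force: [0.6, 0.0, -0.2]
grip_width: 0.0124
```

```bash
python3 - <<'E'
from h import *
f=grab('wrist','w7');print(f['s']['position'],f['s']['tool_rot'],f['s']['force']);offset(f)
E
```

```text
[0.52051573 0.017055   0.14860909] [ 3.13868571e+00 -2.04828955e-03  7.82910868e-01] [ 0.59595035  0.0268944  -0.20957555]
zl 0.12556273822702668 rim inner y -54.45329664070411 rim outer y -59.68629957257767 slope -0.04876882955482527 -0.013073216717015109 lid far y -50.050278125029855 -0.08337227490652308
box outer x [-83.07  83.38] lid x [-73.48  74.43] mid 0.1526536954343669 0.4731910409196871
```

arm_command --pt "0 -1 6 0 0 0" --pt "0 0 5 0 0 0" --pt "0 0 2 0 0 0" --pt "0 0 0 0 0 0"

```text
clock: 13.75
position: [0.5199, 0.0179, 0.1346]
tool_rot: [3.139, -0.002, 0.783]
force: [-0.8, 0.0, 7.5]
grip_width: 0.0127
```

```bash
python3 - <<'E'
from h import *
f=grab('wrist','w8');print(f['s']['position'],f['s']['tool_rot'],f['s']['force'],f['s']['moment']);offset(f,.113)
E
```

```text
[0.51986993 0.01787887 0.13464127] [ 3.13865016e+00 -2.21289265e-03  7.83012189e-01] [-0.82316369  0.03408754  7.48604918] [0.03580538 0.32849006 0.06989126]
zl 0.11173436180235369 rim inner y -53.39022683008291 rim outer y -58.626899681986885 slope -0.02114977336585741 -0.02426357327356798 lid far y -50.05418022365441 -0.11915811599376878
box outer x [-83.17  83.23] lid x [-73.54  74.49] mid 0.02623945431584218 0.4770545345732131
```

arm_command --pt "0 0 2 0 0 0" --pt "0 0 2 0 0 0" --pt "0 0 2 0 0 0" --pt "0 0 0 0 0 0"

```text
clock: 14.2
position: [0.5199, 0.0179, 0.1293]
tool_rot: [3.139, -0.003, 0.783]
force: [0.4, -0.2, -0.2]
grip_width: 0.0124
```

arm_command --pt "0 0 2 0 0 0" --pt "0 0 0 0 0 0"

```text
clock: 14.4
position: [0.5202, 0.0178, 0.1295]
tool_rot: [3.139, -0.004, 0.782]
force: [-0.0, -0.1, -0.2]
grip_width: 0.0122
```

```bash
python3 - <<'E'
from h import *
f=grab('wrist','w9');print(f['s']['position'],f['s']['tool_rot'],f['s']['force'],f['s']['moment']);w=cloud(f);z=w[...,2]
print('lid z L/R',np.median(z[170:230,120:180]),np.median(z[170:230,380:440]),'rim',np.median(z[134:139,160:400]))
E
```

```text
[0.52017513 0.01782153 0.12947112] [ 3.13901264 -0.00413433  0.78227998] [-0.03548005 -0.12606142 -0.22503949] [0.05270101 0.21101756 0.08625502]
lid z L/R nan nan rim nan
```

arm_command --pt "0 0 2 0 0 0" --pt "0 0 2 0 0 0"

```text
clock: 14.65
position: [0.5206, 0.0178, 0.1288]
tool_rot: [3.139, -0.006, 0.782]
force: [-22.7, 0.9, 69.5]
grip_width: 0.0122
```

```bash
python3 - <<'E'
from h import *
f=grab('wrist','w10');print(f['s']['position'],f['s']['tool_rot'],f['s']['force'],f['s']['moment']);w=cloud(f);z=w[...,2]
print('lid z L/R',np.nanmedian(z[180:230,120:180]),np.nanmedian(z[180:230,380:440]),'mid',np.nanmedian(z[165:200,200:250]),'rim',np.nanmedian(z[132:139,160:400]))
print([round(float(x),4) for x in z[125:200:5,200]])
E
```

```text
[0.52056899 0.01780024 0.12880345] [ 3.13914963 -0.00627019  0.78160492] [-22.69159686   0.85444404  69.45010799] [ 0.06881402  5.04227728 -0.00791461]
lid z L/R 0.1062026118676078 0.1063005144730445 mid 0.10625424721255473 rim 0.10570553272034393
[0.1, nan, 0.1058, 0.1074, 0.1064, 0.0341, 0.0984, 0.1065, 0.1063, 0.1069, 0.1067, 0.1063, 0.1049, 0.1058, 0.106]
```

Both ends are home: 0.1062 and 0.1063 m against the rim's 0.106 m. The force jumped to 69 N, so I'll relieve it, release and retreat.

arm_command --pt "0 0 -0.5 0 0 0" --pt "0 0 0 0 0 0"

```text
clock: 14.9
position: [0.5207, 0.0178, 0.1302]
tool_rot: [3.139, -0.007, 0.781]
force: [0.3, -0.0, -1.1]
grip_width: 0.0123
```

arm_command --pt "0 0 0 0 0 0" --pt "0 0 0 0 0 0" --pt "0 0 0 0 0 0" --pt "0 0 0 0 0 0" --grip 50

```text
clock: 15.3
position: [0.5206, 0.0178, 0.1294]
tool_rot: [3.139, -0.007, 0.781]
force: [0.6, -0.0, -0.0]
grip_width: 0.043
```

arm_command --pt "0 0 -10 0 0 0" --pt "0 0 -30 0 0 0" --pt "0 0 -45 0 0 0" --pt "0 0 -45 0 0 0" --pt "0 0 -30 0 0 0" --pt "0 0 0 0 0 0"

```text
clock: 15.9
position: [0.5187, 0.0166, 0.2979]
tool_rot: [3.14, -0.005, 0.78]
force: [-0.3, 0.3, -1.1]
grip_width: 0.0428
```

```bash
python3 - <<'E'
from h import *
np.set_printoptions(precision=4,suppress=True)
f=grab('wrist','w11');w=cloud(f);z=w[...,2];h=cv2.cvtColor(f['color'],cv2.COLOR_RGB2HSV)
c=np.array([.5205,.018]);v=np.array([.7071,.7071]);u=np.array([.7071,-.7071])
a=(w[...,:2]-c)@v;b=(w[...,:2]-c)@u
for s in(1,-1):
    m=(np.abs(a-s*.065)<.004)&(np.abs(b)<.045)&(np.abs(z-.106)<.01);print('end',s,m.sum(),np.median(z[m]),'rim',[np.median(z[(np.abs(a-s*.081)<.0015)&(np.abs(b)<.045)&(np.abs(z-.106)<.01)])])
L=(h[...,1]<60)&(h[...,2]>90)&(np.abs(z-.106)<.004)&(np.abs(a)<.09)&(np.abs(b)<.07);P=w[L]
n=np.linalg.svd(P-P.mean(0),full_matrices=False)[2][2];print('tilt',np.hypot(n[0],n[1]));print(len(P),cv2.minAreaRect(P[:,:2].astype(np.float32)))
t=load('top0');g=grab('top','top2');print(f['s']['position'],f['s']['force'],f['s']['clock'])
E
```

```text
end 1 929 0.1064563347503884 rim [np.float64(0.1064471874975382)]
end -1 930 0.10637168997659603 rim [np.float64(0.1063088277694473)]
tilt 0.0018227348494712148
18067 ((0.5215020179748535, 0.018133699893951416), (0.14970149099826813, 0.10045905411243439), 44.97805404663086)
[0.5187 0.0166 0.2979] [-0.3143  0.3029 -1.107 ] 15.9
```

View pics/w11.png

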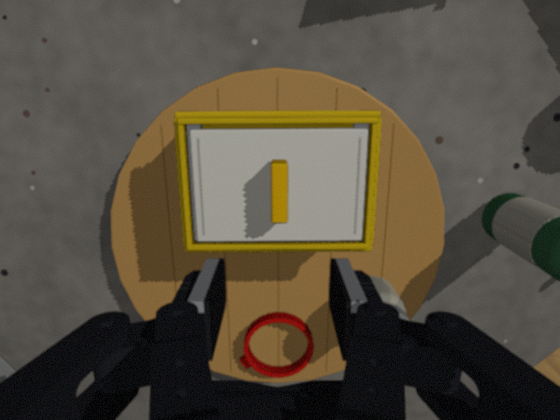

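The wrist view shows the lid seated inside the rim, handle up at (280,190), its panel spanning (190,127) to (368,243). Both ends are flush with the rim and the gripper is clear. Handing in.

```bash
python3 -c "
from workcell import bot
print(bot.job_done())"
```

```text
the job is handed in; nothing more can be done
None
```

I stood the steel container upright in the yellow box, seated the white lid over it handle up, and handed the job in at about 16 s of the 61 s. The hand-in reports no verdict.

**Last checks after letting go:**

| Check | Measured | Allowed |
|---|---|---|
| Lid ends against the rim | level within 0.1 mm at both ends (106.5 and 106.4 mm against 106.4 and 106.3 mm) | at most 2.5 mm above, 3 mm below |
| Lid tilt | 0.002 rad | below 0.03 rad |
| Lid centring | within about 1 mm of my estimate of the box centre | below 8 mm |
| Lid alignment | 45.0° against about 45.1° for the box | below 0.08 rad |

The gripper was about 17 cm above the lid and touching nothing. The egg ring, the jar and the oil bottle were still standing in the last picture. I did not measure any bystander's displacement.

**What disagreed or went less smoothly:**
- **Box position:** the fixed cameras' first estimates differed from the wrist camera's by up to about 5 mm, because the box has a lower outer lip. I aligned the lid using lid and rim edges in the same wrist picture instead.
- **Forces:** setting the container down briefly reached about 27 N. The final press on the lid reached about 69 N at the wrist, under the 120 N limit.
- **Container under the lid:** it cannot be seen now. It stood upright, within about 8 mm of the box centre, when I let go.

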